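Lay the straightedge to the plate and ratchet the hold-down three clicks

TASK

Lay the loose steel straightedge flat on the scribing fixture, flush against the front edge of the drilled plate with one end under the raised rubber foot, and let go of it. Then take the upright post of the ratchet lever and pull it three clicks from its rest, feeling each one and never going on to a fourth, so that the foot pins the straightedge. The lever springs back if released, so finish while still holding it at the third click with the straightedge flush; leave the end cap, the steel block and the spare roller where they stand.

Things in the scene. Friction and masses are not known exactly. Their poses are not given: they have to be found in the camera images.
- straightedge: loose steel straightedge, T section, 0.25 kg: flat strip 160 mm long (own y), 30 wide (x), 6 thick, with a grip rib 10 mm wide (x) and 80 long (y) on the middle, its top 34 mm above the underside; the last 40 mm at each end are bare. Symmetric end for end. Origin: centre of the underside; z up. Starts on the table on the robot's right
- fixture: fixed fixture on the robot's left: steel base plate 165 (x) x 205 (y) x 8 mm, origin under its middle, own x away from the robot, y left, z up. On it a drilled plate (x 5..75, y -18..96 mm, top 14 mm above the table), its front edge facing -x, and a dark column (x 17..73, y -90..-30, 60 mm high) carrying foot and lever. The base in front of the plate (x -78..5) is bare, top 8 mm high
- part_edge (a point): point on the drilled plate's front edge, at the base's top face (8 mm above the table). Axes as the fixture: the edge runs along y, the plate lies on +x. When the straightedge lies flush with its end under the foot, its origin is 15 mm to -x of this point, at the same height, 0 +- 12 mm along y, its long axis along y
- foot_pad: rubber foot, 14 mm across, origin at the centre of its underside: fixture x -12, y -45 mm, 23.5 mm above the table at rest, under a steel arm (x -25..37, y -52..-38, 33 to 45 mm high). Set the straightedge down in front (origin 55 mm to -x of part_edge) and slide it to +x under the foot. The foot sinks 4 mm a click, meets the straightedge at 2.4 clicks and is sprung (1200 N/m)
- ratchet_lever (a joint): ratchet lever on the column, turning about the vertical axis at lever_pivot: 0 at rest, growing clockwise seen from above; a click every 0.2 rad (third at 0.6), end stop 1.0. A return spring (0.21 N m at rest, 0.35 N m/rad more) always drives it back, with a click ripple of +-0.15 N m (the pull falls off into each click): 1 to 8 N at the post
- lever_pivot (a point): on the lever's vertical axis, at the height to grip the post (98 mm above the table); own axes as the fixture. The post's axis is 85 mm from it, at (-85 sin q, -85 cos q) mm in x, y, q being the lever's angle
- lever_post: upright round black post (a revolving grip) on the lever's end, 14 mm across, to be gripped from above: its origin is the centre of its foot, 72 mm above the table, its top 121 mm; x, y are its axis. The flat lever arm below it is 63 to 72 mm above the table
- end_cap: loose bystander: grey ring-shaped end cap, 40 mm across, 18 mm high; origin under its centre
- steel_cube: loose bystander: plain steel block 25x40x25 mm; origin under its centre
- spare_roller: loose bystander: dark rubber roller standing on end, 39 mm across, 42 mm high; origin under its centre

How it is judged (in metres and radians):
On the way, in this order (a step that is already met when the one before it is completed fails the run):
1. the straightedge lies flush against the plate's edge, let go, while the lever is still at rest (x of straightedge in the frame of part_edge between -0.0175 and -0.0125 m and angle between the y axis of straightedge and the y axis of part_edge, either way round below 0.03 rad and z of straightedge in the frame of part_edge below 0.002 m and angle between straightedge's own z axis and vertical below 0.05 rad and contact force between the fingers and straightedge below 0.2 N and value of joint ratchet_lever below 0.1 rad), for 0.2 s.
2. the lever is pulled past its second click (value of joint ratchet_lever above 0.4 rad).
At the end, for the whole second after the job is handed in: The fingers hold the lever post (over 1 N) with the lever at the third click (0.53 to 0.67 rad), the foot presses on the straightedge (over 1 N), and the straightedge lies flat on the base, untouched by the robot, within 2.5 mm and 0.03 rad of flush with the plate's edge (value of joint ratchet_lever between 0.53 and 0.67 rad and contact force between the fingers and lever_post above 1 N and contact force between foot_pad and straightedge above 1 N and contact force between the arm and straightedge below 0.2 N and x of straightedge in the frame of part_edge between -0.0175 and -0.0125 m and angle between the y axis of straightedge and the y axis of part_edge, either way round below 0.03 rad and z of straightedge in the frame of part_edge below 0.002 m and angle between straightedge's own z axis and vertical below 0.05 rad); the arm keeps its last pose, push and grip.
It fails at once if the lever goes on towards the fourth click (value of joint ratchet_lever above 0.73 rad).
It fails at once if a bystander (end cap, steel block, spare roller) is moved more than 2 cm (distance of any of end_cap, steel_cube, spare_roller from where it was at the start of the episode above 0.02 m).
It also fails if it takes over 54 s, if anything falls off the work surface, if the arm or the gripper's body presses on something with over 40 N, if the wrist force passes 120 N, or if a joint passes its speed limit or range.

ROBOT

A 7-joint arm with a two-finger parallel gripper is mounted at the origin on a cart in front of the work surface, level with it; the furniture and walls round the work are solid. World frame = base frame: x ahead of the robot, y to its left, z up, the work surface at z = 0. Lengths are in mm, angles in rad, forces in N, time in s.
With the tool pointing down it reaches from about 400 to 875 mm from the base axis. Payload 19.3 kg.
Tool frame: the origin (TCP) lies at the very end of the fingers, on their centre line; the grasp point (between the pads) lies 19 mm behind it (grip_point_offset is the z of the grasp point in the tool frame, in mm); z points along the fingers, x is the direction in which the jaws open and shut, and the axes are right-handed (so a half turn about z gives the same grasp; the last joint's range is limited). The gripper opens to 85 mm and grips with 20 to 120 N. Pads are 22 mm wide; open, the fingers measure 114 mm over their backs; the gripper's body (76 mm by 85 mm) begins 54 mm behind the grasp point. The pads swing forward as they close: fully open they stand 13 mm farther back than shut.
Start: joints at [1.058, 0.521, -0.036, 1.599, 0.021, 1.021, -0.113], TCP at [267.767, -564.726, 231.291] pointing down, gripper open.
Joint ranges: [-2.91, 2.91], [-0.3, 2.13], [-1.5, 1.42], [0.17, 2.43], [-1.26, 4.41], [0.16, 1.93], [-2.52, 2.52]. Speed limits (rad/s): [1.89, 1.89, 2.39, 2.39, 3.01, 3.01, 3.01].

INTERFACE

Orientations are given as a 3x3 rotation matrix whose columns are the frame's x, y, z axes.
In Python, from workcell import movep, movel, goto_joints, open_gripper, clamp, wait, inverse_kinematics, read_state, camera, PlanningError, finish_job, grip_point_offset gives the robot as it stands. Calls block until the motion is done:
- movep(position, orientation): joint-space move of the TCP to a pose.
- movel(position, frame=None, max_speed=150, guard=None): straight line of the TCP; frame=None keeps the orientation; max_speed is the mean speed in mm/s. With guard (N) it stops when the force on the tool has changed by that much, and returns True; else False.
- goto_joints(angles): joint-space move.
- open_gripper() and clamp(): open the fingers fully, or close them until they stop; the grip force is fixed at half the most.
- wait(seconds).
- inverse_kinematics(position, orientation): joint angles nearest the present ones, or None.
- read_state(): the state.
- camera(name): name is "scene" or "side" or "wrist"; returns a dict with "image" (480x640x3 uint8, blue, green, red), "range_z" (480x640 float32, mm along the optical axis (not along the pixel's ray), 0 where there is no reading), "fx", "fy", "cx", "cy" (pixels), "cam_to_world" (4x4, takes a point from camera to world coordinates). Camera axes: x right, y up, looking along -z (the intrinsics and any distortion apply to the point x, -y, -z); pixel columns grow to the right and rows downward; lengths in mm; the calibration is good to about 2 mm. The wrist camera is an equidistant fisheye: a pixel r from the principal point sees the ray r / f radians off the axis. A picture is of the moment at which its call begins.
A pose or a line that the arm cannot do raises PlanningError and nothing moves.
- finish_job(): hands the job in, once; it reports no verdict.
The state is a dict: "time": time; "qpos": joint angles; "qvel": joint speeds; "joint_efforts": joint torques, N m; "eef_pos": TCP position; "tool_rot": TCP orientation; "ft_force": force on the tool from outside, world axes, zero at the start; "torque": the same for the moment, N m; "finger_gap": finger opening in mm.
Only numpy, scipy, OpenCV 4.12 (cv2) and the standard library are available. Lean on these libraries where they do the work, as an engineer would, in place of code of your own. Each camera call takes 0.05 s, during which the arm holds its last target. There are 200 camera calls.

## Working session

There is one attempt and no reset: what is moved stays moved. The work goes in short steps, each a Python script; the robot and the scene stay as the last script left them, time stands still between calls to the robot, and variables do not carry over. Pictures are saved under pics/ and viewed, about 8 in all and at most 12, crops included, and the job is handed in when it is done.

```bash
ls; mkdir -p pics
python3 - <<'E'
from workcell import *
import cv2,numpy as np
s=read_state();print(s['time'],s['eef_pos'],s['tool_rot'],s['ft_force'],s['finger_gap'],grip_point_offset)
for n in('scene','side'):
    c=camera(n);cv2.imwrite(f'pics/{n}0.png',c['image']);np.savez(f'{n}0.npz',**c)
    print(n,c['fx'],c['fy'],c['cx'],c['cy'],np.round(c['cam_to_world'],3).tolist(),[k for k in c])
E
```

```text
pics
0.0 [ 267.64214935 -564.46416335  230.75463605] [[ 4.28440919e-01 -9.03569656e-01 -5.06071106e-04]
 [-9.03569197e-01 -4.28441213e-01  9.13313011e-04]
 [-1.04206364e-03  6.59695972e-05 -9.99999455e-01]] [ 0.19211341 -0.15520344 -0.16788131] 85.07463803435606 -18.700000000000003
scene 585.1559029653639 585.1559029653639 321.9079483760138 242.6049171047615 [[0.59, 0.337, -0.733, -408.043], [-0.807, 0.26, -0.53, -662.614], [0.012, 0.905, 0.425, 617.38], [0.0, 0.0, 0.0, 1.0]] ['image', 'range_z', 'fx', 'fy', 'cx', 'cy', 'cam_to_world']
side 445.83709385813114 445.83709385813114 324.22227307731475 238.31481652480488 [[-0.952, -0.231, 0.201, 729.916], [0.306, -0.724, 0.619, 684.3], [0.003, 0.651, 0.759, 916.108], [0.0, 0.0, 0.0, 1.0]] ['image', 'range_z', 'fx', 'fy', 'cx', 'cy', 'cam_to_world']
```

View pics/scene0.png

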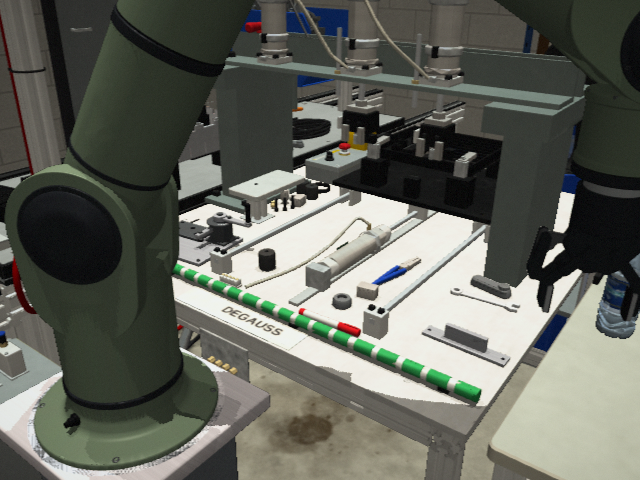

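View pics/side0.png

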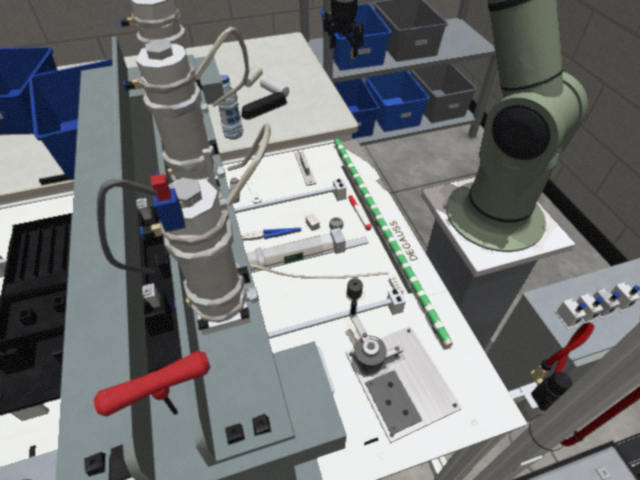

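The scene view shows the straightedge at about (466,344) px, end cap (342,300), block (368,290) and roller (266,258). The side view shows the fixture: base corners near (408,328), (460,405) and (390,438), column cap at (370,348), black post at (355,290). Next come enlarged crops of both.

```bash
cat > h.py <<'E'
from workcell import *
import numpy as np,cv2
def load(n): return dict(np.load(n+'.npz'))
def px(c,u,v,z=None):
    """pixel -> world; by depth, or on plane z"""
    T=c['cam_to_world']; d=np.array([(u-c['cx'])/c['fx'],-(v-c['cy'])/c['fy'],-1.])
    if z is None: s=float(c['range_z'][int(round(v)),int(round(u))])
    else: s=(z-T[2,3])/(T[:3,:3]@d)[2]
    return T[:3,:3]@(d*s)+T[:3,3]
def proj(c,p):
    T=c['cam_to_world']; q=T[:3,:3].T@(np.asarray(p)-T[:3,3]); return c['cx']+c['fx']*q[0]/-q[2], c['cy']-c['fy']*q[1]/-q[2]
def crop(im,u0,v0,u1,v1,k): return cv2.resize(im[v0:v1,u0:u1],None,fx=k,fy=k,interpolation=cv2.INTER_CUBIC)
E
python3 - <<'E'
from h import *
a=load('scene0');b=load('side0')
A=crop(a['image'],410,315,520,370,7)      # 770x385
cv2.imwrite('pics/c1.png',A)
B=crop(b['image'],320,265,470,445,3.3); cv2.imwrite('pics/c2.png',B)
E
```

```text
(no output)
```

View pics/c1.png

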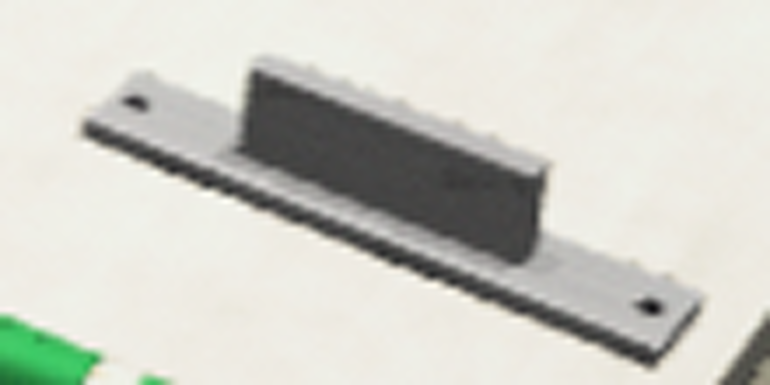

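View pics/c2.png

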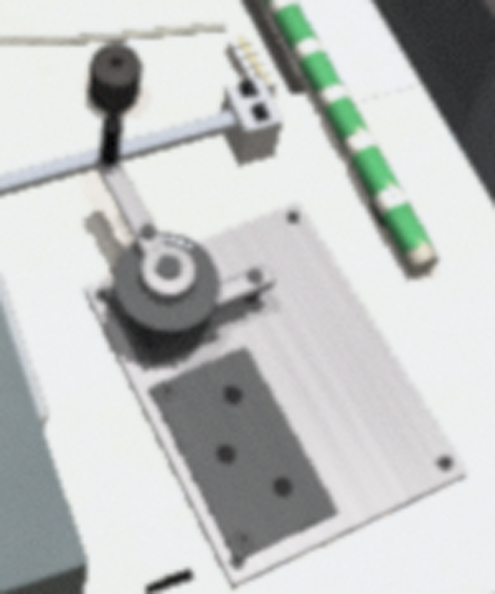

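Crop c1 shows the straightedge holes at (135,103) and (652,306) and clean strip corners. Crop c2 shows the base corners at (297,207), (463,475), (233,585) and (88,290), the drilled plate's front edge from (247,348) to (335,515), and a black roller or post at (115,75).

```bash
cat > fit.py <<'E'
from h import *
def fit(m,w):
    m=np.array(m,float);w=np.array(w)[:,:2]; mc=m.mean(0);wc=w.mean(0);a=m-mc;b=w-wc
    th=np.arctan2((a[:,0]*b[:,1]-a[:,1]*b[:,0]).sum(),(a*b).sum()); R=np.array([[np.cos(th),-np.sin(th)],[np.sin(th),np.cos(th)]])
    t=wc-R@mc; return t,th,np.abs(w-(m@R.T+t)).max(1)
E
python3 - <<'E'
from fit import *
np.set_printoptions(precision=2,suppress=True)
a=load('scene0');b=load('side0')
A=lambda x,y,z=None:px(a,410+(x+.5)/7-.5,315+(y+.5)/7-.5,z)
B=lambda x,y,z=None:px(b,320+(x+.5)/3.3-.5,265+(y+.5)/3.3-.5,z)
w=[A(*p,6) for p in[(85,122),(655,352),(703,298),(143,72)]]
print('SE corners',fit([(-15,80),(-15,-80),(15,-80),(15,80)],w)); print('holes',A(135,103,6),A(652,306,6), 'mid',(A(135,103,6)+A(652,306,6))/2)
print('rib top',A(255,66,34),A(547,165,34))
w=[B(*p,8) for p in[(297,207),(463,475),(233,585),(88,290)]]
t,th,r=fit([(-82.5,-102.5),(-82.5,102.5),(82.5,102.5),(82.5,-102.5)],w);print('base',t,th,r)
R=np.array([[np.cos(th),-np.sin(th)],[np.sin(th),np.cos(th)]])
for n,p in dict(p1=(247,348,14),p2=(335,515,14),armtip=(268,285,45),post72=(110,160,72),post121=(115,58,121)).items(): print(n,R.T@(B(*p)[:2]-t))
print('depth: black top',B(115,60),'base surf',B(350,400),'table',B(30,400))
for q in [0]: 
  for z in(72,121):
    pw=np.r_[t+R@np.array([45-85*0,-60-85]),z];u=proj(b,pw);print('postguess px crop',(u[0]-320)*3.3,(u[1]-265)*3.3)
for n,(u,v) in dict(cap=(342,297),cube=(368,288),roller=(266,250),fixscene=(218,232)).items(): print(n,px(a,u,v))
E
```

```text
SE corners (array([ 455.92, -358.39]), np.float64(-0.042219105545908346), array([0.87, 1.08, 0.74, 0.96]))
holes [ 459.88 -285.2     6.  ] [ 455.99 -429.22    6.  ] mid [ 457.94 -357.21    6.  ]
rib top [ 454.59 -319.54   34.  ] [ 457.45 -397.53   34.  ]
base [455.77 367.3 ] 0.09220332791905521 [2.25 2.63 2.01 2.86]
p1 [  3.97 -21.54]
p2 [ 6.6  91.39]
armtip [-18.84 -42.88]
post72 [  42.93 -151.69]
post121 [  21.74 -194.37]
depth: black top [471.57 124.64  38.49] base surf [412.05 396.07   8.97] table [657.1  480.35 387.54]
postguess px crop 110.39778500170651 168.05791851191898
postguess px crop 114.46246182302977 127.88795401453066
cap [448.99 -95.19  13.22]
cube [ 494.45 -128.15   24.96]
roller [479.17 133.8   39.75]
fixscene [487.47 294.1   37.34]
```

```bash
cat >> h.py <<'E'
def down(th): c,s=np.cos(th),np.sin(th); return np.array([[c,s,0],[s,-c,0],[0,0,-1.]])
def wpx(c,u,v,z):
    T=c['cam_to_world']; x=(u-c['cx'])/c['fx'];y=(v-c['cy'])/c['fy'];r=np.hypot(x,y)
    k=np.sin(r)/r if r>1e-9 else 1; d=T[:3,:3]@np.array([x*k,-y*k,-np.cos(r)]); return T[:3,3]+d*(z-T[2,3])/d[2]
def wproj(c,p):
    T=c['cam_to_world']; q=T[:3,:3].T@(np.asarray(p,float)-T[:3,3]); q=q*[1,-1,-1]
    r=np.arctan2(np.hypot(q[0],q[1]),q[2]);a=np.arctan2(q[1],q[0]);return c['cx']+c['fx']*r*np.cos(a),c['cy']+c['fy']*r*np.sin(a)
E
python3 - <<'E'
from h import *
for th in(-.035,-.035+np.pi,.092,.092+np.pi):
    for p in((457,-358,200),(455,367,200)): print(th,p,inverse_kinematics(np.array(p),down(th)))
th=-.035; q=inverse_kinematics(np.array((457,-358,200)),down(th))
movep(np.array((457.,-358,200)),down(th))
s=read_state();print(s['time'],s['eef_pos'])
c=camera('wrist');np.savez('w1.npz',**c);print(c['fx'],c['cx'],c['cy'],c['cam_to_world'])
im=c['image'].copy(); 
print([wproj(c,p) for p in((457,-358,6),(457,-278,6),(457,-438,6))])
cv2.imwrite('pics/w1.png',im)
E
```

```text
-0.035 (457, -358, 200) [ 0.80173764  0.50239588 -0.33527883  1.74028568  0.19862105  0.93224271
  0.3509578 ]
-0.035 (455, 367, 200) [-0.07375619  0.72162361 -1.09704031  1.70550429  0.69610641  1.15984388
 -1.4025708 ]
3.106592653589793 (457, -358, 200) [ 0.2753389   0.51936166  0.40961681  1.76904494 -0.25398003  0.90545068
 -2.3818983 ]
3.106592653589793 (455, 367, 200) [-5.87639738e-04  8.22506936e-01 -1.27525069e+00  1.70227392e+00
  8.25854592e-01  1.26525639e+00  1.64066281e+00]
0.092 (457, -358, 200) [ 0.82215011  0.50565526 -0.36432374  1.73916323  0.21598207  0.93627659
  0.46280273]
0.092 (455, 367, 200) [-0.03288836  0.77129118 -1.19007624  1.70367585  0.76332206  1.21137449
 -1.32718512]
3.233592653589793 (457, -358, 200) [ 0.29666072  0.51445324  0.37812248  1.76794075 -0.23339796  0.90338034
 -2.2738892 ]
3.233592653589793 (455, 367, 200) [-5.87639738e-04  8.22506936e-01 -1.27525069e+00  1.70227392e+00
  8.25854592e-01  1.26525639e+00  1.76766281e+00]
1.1917 [ 456.10606302 -359.50985107  200.04461956]
371.64829954431775 318.91967524652966 236.87481434909523 [[ 9.99285614e-01  3.53290389e-02  1.34208689e-02  4.58197063e+02]
 [-3.77393830e-02  9.51636003e-01  3.04901060e-01 -2.80349654e+02]
 [-1.99992062e-03 -3.05189738e-01  9.52289464e-01  3.42475485e+02]
 [ 0.00000000e+00  0.00000000e+00  0.00000000e+00  1.00000000e+00]]
[(np.float64(321.5134138199556), np.float64(205.89497775400986)), (np.float64(318.2323141572203), np.float64(119.06910222722667)), (np.float64(324.36204366699553), np.float64(284.39391043437337))]
```

View pics/w1.png

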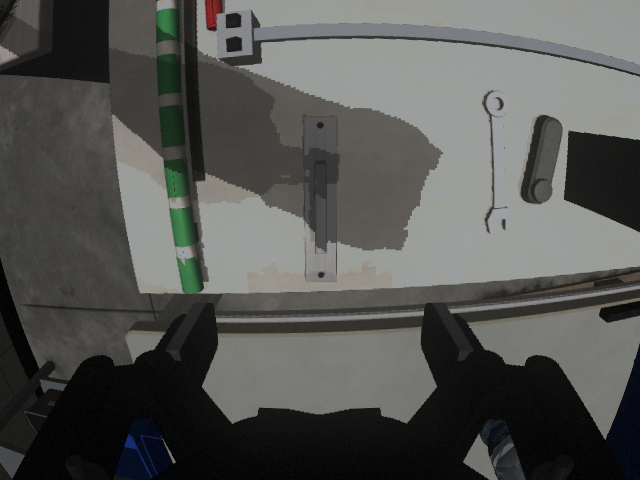

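The wrist view shows the straightedge with holes at (320,125) and (320.5,275) px, ends at rows 116 and 283, as predicted. Refine the pose from the holes, then grasp.

Run:
```python
from h import *
c=load('w1'); a=wpx(c,320,125,6);b=wpx(c,320.5,275,6)
cs=[wpx(c,u,v,6) for u,v in((304,116),(337,116.5),(336.5,282),(305,282))]
from fit import fit
print(a,b,fit([(-15,80),(15,80),(15,-80),(-15,-80)],cs))
m=(a+b)/2; th=-np.arctan2(*(a-b)[:2]); print(m,th)
m=.5*m[:2]+.5*np.mean(cs,0)[:2]
movep(np.r_[m,80],down(th)); s=read_state();print(s['time'],s['eef_pos'],s['ft_force'])
print(movel(np.r_[m,13.],max_speed=80,guard=8)); s=read_state();print(s['time'],s['eef_pos'],s['ft_force'])
clamp(); s=read_state();print(s['time'],s['eef_pos'],s['ft_force'],s['finger_gap'])
movel(s['eef_pos']+[0,0,150],max_speed=150)
s=read_state();print(s['time'],s['eef_pos'],s['ft_force'],s['finger_gap'],np.round(s['tool_rot'],4))
```

```text
[ 458.37161222 -283.42518749    6.        ] [ 453.52244346 -427.6104002     6.        ] (array([ 456.30706485, -355.35767136]), np.float64(-0.035483618027401714), array([0.2932699 , 0.34811815, 0.69614946, 0.6413012 ]))
[ 455.94702784 -355.51779384    6.        ] -0.0336188547920027
1.7917 [ 456.20781794 -356.29236568   80.82013828] [-0.43808853  0.24406605  0.89705717]
False
2.7833 [ 456.35812003 -355.56239503   13.35258025] [0.85489205 0.76555472 0.4979043 ]
3.4667 [ 456.25837864 -355.52128155   13.26618864] [-8.88490462e-01 -2.22911094e-03  4.66277838e+00] 8.601240407801487
4.6167 [ 455.80347749 -355.27574061  162.38099765] [ 0.21502038  0.56547305 -3.53187591] 8.819898890664549 [[ 9.994e-01 -3.360e-02 -1.200e-03]
 [-3.360e-02 -9.994e-01  8.000e-04]
 [-1.200e-03 -8.000e-04 -1.000e+00]]
```

Run:
```python
from h import *
movep(np.array((450.,265,220)),down(.092))
s=read_state();print(s['time'],s['eef_pos'],s['ft_force'],s['finger_gap'])
c=camera('wrist');np.savez('w2.npz',**c);print(c['cam_to_world'][:3,3])
cv2.imwrite('pics/w2.png',crop(c['image'],170,0,490,300,2))
```

```text
6.8417 [450.50845091 264.17809831 219.86798141] [ 0.18330285  0.18913058 -2.62904869] 8.432267597914423
[442.46158275 343.00174692 362.31378172]
```

View pics/w2.png

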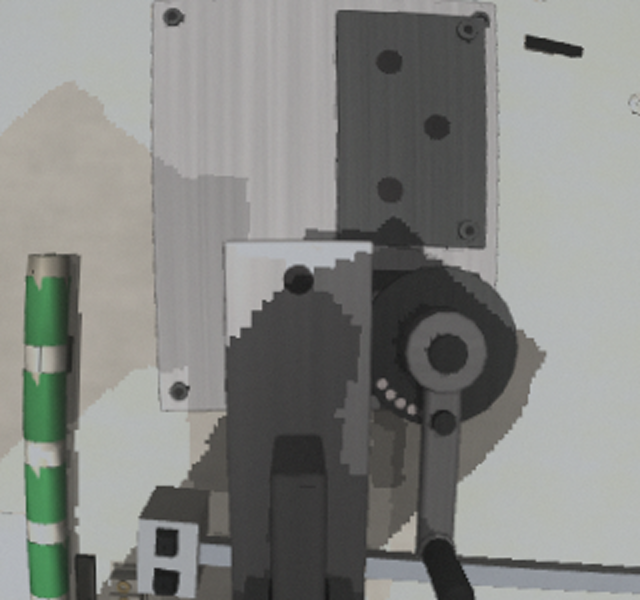

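The wrist crop shows the plate's front edge along x≈337 from (337,12) to (337,240), its far corners at (488,17) and (485,248), and the base's near right corner at (161,410). The lever runs down from the pivot cap (447,352) to the post foot near (435,550). The held strip's end is at (225,242)–(371,240).

Run:
```python
from fit import *
np.set_printoptions(precision=2,suppress=True)
c=load('w2'); W=lambda x,y,z:wpx(c,170+(x+.5)/2-.5,(y+.5)/2-.5,z)
m=[(5,96),(75,96),(75,-18),(5,-18),(-82.5,-102.5)]; w=[W(337,11,14),W(488,17,14),W(485,248,14),W(336,242,14),W(161,410,8)]
t,th,r=fit(m,w);print(t,th,r)
R=np.array([[np.cos(th),-np.sin(th)],[np.sin(th),np.cos(th)]]); F=lambda p:R.T@(p[:2]-t)
e=W(337,12,14)-W(337,230,14);print('edge angle',-np.arctan2(e[0],e[1]),F(W(337,12,14)),F(W(337,230,14)))
e=W(152,2,8)-W(160,405,8);print('base edge angle',-np.arctan2(e[0],e[1]),F(W(152,2,8)),F(W(160,405,8)))
print('cap',F(W(447,352,72)),F(W(447,352,85)),'postfoot',F(W(435,545,72)))
print('SE end',[F(W(*p,212.6)) for p in((225,242),(371,240))], W(225,242,212.6)-W(371,240,212.6))
s=read_state();print('tcp in F',F(s['eef_pos']))
```

```text
[453.45 363.35] 0.08491693056826612 [2.16 0.33 0.37 0.83 2.79]
edge angle 0.09125503597440002 [ 3.88 93.41] [  4.55 -12.52]
base edge angle 0.09901239456581801 [-83.73 102.93] [-80.91 -97.34]
cap [ 46.32 -60.72] [ 43.67 -58.87] postfoot [  46.36 -143.68]
SE end [array([-27.49, -18.87]), array([  1.52, -18.27])] [-28.86  -3.05   0.  ]
tcp in F [-11.37 -98.52]
```

```bash
cat >> h.py <<'E'
TH=.0915; FT=np.array([454.,364.5]); FR=np.array([[np.cos(TH),-np.sin(TH)],[np.sin(TH),np.cos(TH)]])
def f2w(x,y,z): return np.r_[FT+FR@np.array([x,y]),z]
def w2f(p): return np.r_[FR.T@(np.asarray(p)[:2]-FT),p[2]]
def st(tag=''):
    s=read_state(); f=s['ft_force']; print(tag,'t%.2f'%s['time'],'F',np.round(w2f(s['eef_pos']),2),'force',np.round(np.r_[FR.T@f[:2],f[2]],2),'gap %.1f'%s['finger_gap'],'ang %.4f'%np.arctan2(s['tool_rot'][1,0],s['tool_rot'][0,0])); return s
E
python3 - <<'E'
from h import *
movep(f2w(-50,17,75),down(TH)); st()
print(movel(f2w(-50,17,20.),max_speed=50,guard=6)); s=st('down')
z=s['eef_pos'][2]
movel(f2w(-50,17,z+.3),max_speed=30); st()
print(movel(f2w(0,17,z+.3),max_speed=25,guard=10)); st('contact')
E
```

```text
t7.67 F [-49.    16.3   75.71] force [ 0.47 -0.75 -2.97] gap 8.9 ang 0.0905
True
down t8.68 F [-50.26  16.9   21.25] force [-0.7  -0.63 10.73] gap 8.6 ang 0.0917
 t8.93 F [-49.93  17.04  21.52] force [-0.2   0.54 -2.57] gap 8.8 ang 0.0916
True
contact t10.41 F [-9.48 16.89 21.28] force [-2.96 -0.4   5.57] gap 8.7 ang 0.0918
```

Run:
```python
from h import *
s=read_state(); p=w2f(s['eef_pos'])
print(movel(f2w(p[0]+5,17,p[2]+.3),max_speed=10,guard=15)); st('push')
wait(.3); st()
c=camera('wrist');np.savez('w3.npz',**c); cv2.imwrite('pics/w3.png',crop(c['image'],220,60,480,300,2.5))
```

```text
True
push t10.73 F [-9.46 16.88 21.32] force [-2.49 -1.16  7.76] gap 8.5 ang 0.0928
 t11.03 F [-9.47 16.94 21.34] force [-1.79 -0.63  7.66] gap 8.5 ang 0.0929
```

View pics/w3.png

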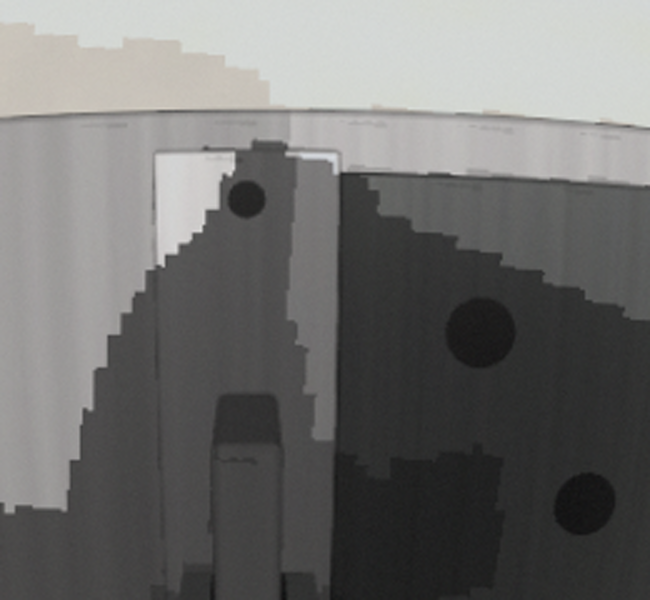

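The straightedge's right edge lies along the plate's edge (x≈335–340 in the crop) with no visible gap. Now release, back off upward and check.

Run:
```python
from h import *
open_gripper(); s=st('open'); 
p=s['eef_pos']; movel(p+[0,0,70],max_speed=100); st()
wait(.3)
c=camera('wrist');np.savez('w4.npz',**c)
b=camera('side');np.savez('side4.npz',**b)
A=crop(c['image'],220,30,480,300,2.2); B=cv2.resize(b['image'][320:400,350:430],None,fx=594/80*.35,fy=594/80*.35)
print(A.shape,B.shape); cv2.imwrite('pics/w4.png',A)
```

```text
open t11.81 F [-9.83 16.45 20.68] force [-0.3   0.01  1.17] gap 85.3 ang 0.0925
 t12.66 F [-9.98 16.16 90.24] force [0.26 0.17 0.46] gap 85.4 ang 0.0924
(594, 572, 3) (208, 208, 3)
```

View pics/w4.png

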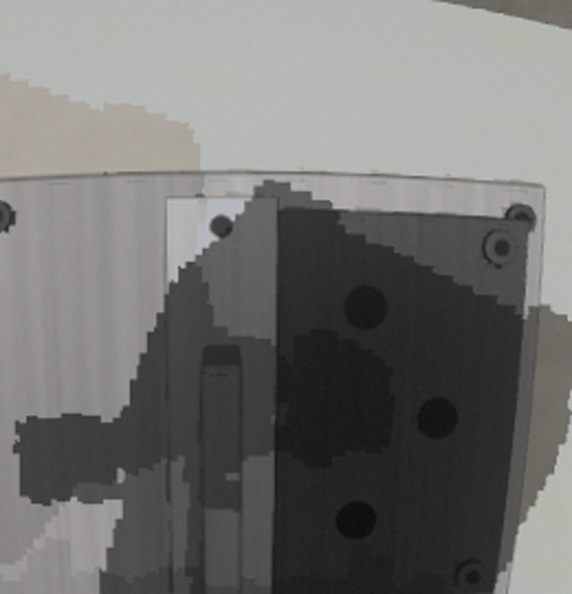

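Still flush after release. Now check clearance round the post from the depth images, then grip it.

Run:
```python
from h import *
v,u=np.mgrid[0:480,0:640]
hit=0
for n in('scene0','side0'):
    c=load(n);s=c['range_z'].astype(float);T=c['cam_to_world']
    P=np.stack([(u-c['cx'])/c['fx']*s,-(v-c['cy'])/c['fy']*s,-s],-1)@T[:3,:3].T+T[:3,3]
    k=(s>0)&(P[...,0]>430)&(P[...,0]<640)&(P[...,1]>110)&(P[...,1]<340)&(P[...,2]>74)
    Q=P[k];print(n,len(Q))
    if len(Q): print(np.round([Q.min(0),Q.max(0)]))
    q=Q[(Q[:,2]>130)&(Q[:,0]<600)]; hit+=len(q)
    k2=Q[(Q[:,2]>76)&(Q[:,2]<125)&(Q[:,0]<560)]; 
    if len(k2): print('post?',len(k2),w2f(np.median(k2,0)),k2[:,2].max())
print('hit',hit)
if hit<5:
    st(); s=read_state(); th=TH-.3
    movel(s['eef_pos']+[0,0,100]); movep(f2w(45.6,-144.6,150),down(th)); st('above')
    c=camera('wrist');np.savez('w5.npz',**c);cv2.imwrite('pics/w5.png',crop(c['image'],200,180,480,420,2.5))
    print('proj post top',wproj(c,f2w(45.6,-144.6,121)))
```

```text
scene0 430
[[489. 210.  74.]
 [640. 340. 123.]]
post? 151 [  41.14443248 -150.77588474   92.72107622] 122.77071295229365
side0 401
[[490. 217.  74.]
 [615. 339. 124.]]
post? 228 [ 49.45657589 -91.24810992  80.32709583] 124.15438051489025
hit 0
 t13.06 F [-9.9  16.42 90.49] force [-0.22 -0.2   0.62] gap 85.5 ang 0.0925
above t14.61 F [  45.43 -144.87  149.45] force [-0.02  0.44  0.78] gap 85.4 ang -0.2090
proj post top (np.float64(321.8315867102209), np.float64(281.88637369377426))
```

View pics/w5.png

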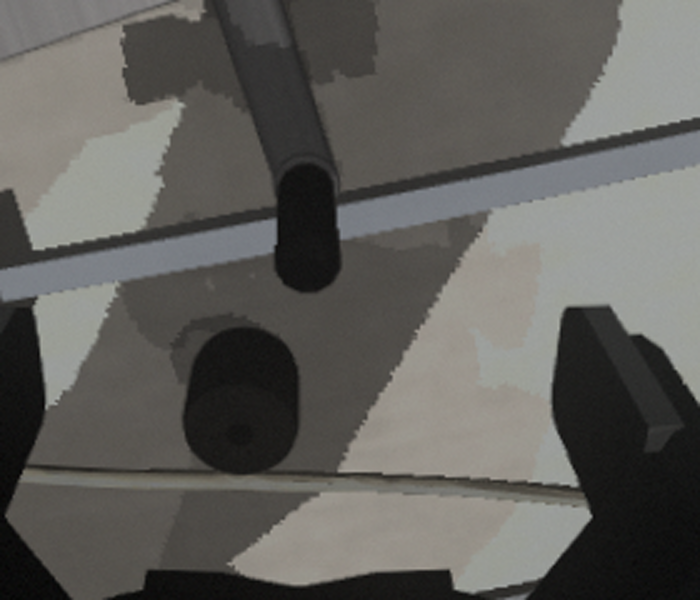

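The post's top is centred at about (308,262) in the crop, so (323,285) in the full image. It was predicted at (322,282), so the position is good to 1–2 mm. Correct it, descend and grip.

Run:
```python
from h import *
c=load('w5'); p=w2f(wpx(c,323,284.5,121)); print('post',p)
x,y=(p[:2]+[45.6,-144.6])/2
movel(f2w(x,y,150),max_speed=60)
print(movel(f2w(x,y,79.5),max_speed=80,guard=6)); st('down')
clamp(); wait(.3); st('grip')
```

```text
post [  45.73868903 -146.17176329  121.        ]
False
down t15.94 F [  45.93 -145.25   79.91] force [ 0.25  0.84 -0.23] gap 85.6 ang -0.2085
grip t16.90 F [  45.9  -145.52   79.64] force [ 2.73 -2.9   5.74] gap 12.4 ang -0.2087
```

```bash
cat > pull.py <<'E'
from h import *
PV=np.array([45.9,-60.4])
def pos(q,z=79.6): return f2w(PV[0]-85*np.sin(q),PV[1]-85*np.cos(q),z)
def go(q,v=20):
    movel(pos(q),max_speed=v); s=read_state(); f=s['ft_force']; fl=FR.T@f[:2]; p=w2f(s['eef_pos'])[:2]-PV
    qa=np.arctan2(-p[0],-p[1]); d=np.array([-np.cos(q),np.sin(q)]); r=p/np.linalg.norm(p)
    print('cmd %.3f q %.3f R %.1f pull %.2f radial %.2f z %.2f t %.2f'%(q,qa,np.linalg.norm(p),-fl@d,fl@r,f[2],s['time']))
E
python3 - <<'E'
from pull import *
for q in np.arange(.03,.40,.03): go(q)
E
```

```text
cmd 0.030 q 0.028 R 85.1 pull 3.83 radial 1.84 z 4.64 t 17.17
cmd 0.060 q 0.059 R 85.0 pull 4.30 radial 2.54 z 5.87 t 17.44
cmd 0.090 q 0.092 R 85.0 pull 2.64 radial 2.98 z 6.35 t 17.72
cmd 0.120 q 0.124 R 85.0 pull 1.43 radial 1.63 z 7.21 t 17.99
cmd 0.150 q 0.154 R 85.0 pull 2.06 radial 1.86 z 6.86 t 18.27
cmd 0.180 q 0.182 R 84.9 pull 2.65 radial 1.44 z 4.97 t 18.54
cmd 0.210 q 0.209 R 84.9 pull 3.78 radial 1.65 z 4.81 t 18.82
cmd 0.240 q 0.239 R 84.9 pull 4.68 radial 0.54 z 4.66 t 19.09
cmd 0.270 q 0.270 R 84.9 pull 4.42 radial 1.14 z 4.66 t 19.37
cmd 0.300 q 0.303 R 84.9 pull 1.94 radial 0.91 z 5.57 t 19.64
cmd 0.330 q 0.334 R 84.8 pull 1.17 radial 0.97 z 7.10 t 19.92
cmd 0.360 q 0.363 R 84.8 pull 1.94 radial 0.70 z 5.70 t 20.19
cmd 0.390 q 0.391 R 84.8 pull 4.67 radial 0.08 z 5.28 t 20.47
```

Run:
```python
from pull import *
for q in [.42,.44,.46,.48,.50,.52,.54,.56,.58,.595]: go(q)
wait(.5); go(.595)
b=camera('side');np.savez('side6.npz',**b)
c=camera('wrist');np.savez('w6.npz',**c)
cv2.imwrite('pics/w6.png',np.hstack([crop(c['image'],200,0,460,300,1.5),crop(b['image'],330,270,470,420,2.9)[:450]][:1]+[cv2.resize(b['image'][270:420,330:470],(400,450),interpolation=cv2.INTER_CUBIC)]))
```

```text
cmd 0.420 q 0.418 R 84.8 pull 6.04 radial -0.52 z 3.79 t 20.74
cmd 0.440 q 0.438 R 84.8 pull 5.78 radial -1.05 z 4.28 t 20.99
cmd 0.460 q 0.458 R 84.8 pull 5.88 radial -1.27 z 3.58 t 21.24
cmd 0.480 q 0.478 R 84.8 pull 4.73 radial -2.35 z 4.55 t 21.49
cmd 0.500 q 0.500 R 84.8 pull 3.68 radial -2.18 z 4.49 t 21.74
cmd 0.520 q 0.521 R 84.8 pull 3.98 radial -2.25 z 4.27 t 21.99
cmd 0.540 q 0.539 R 84.8 pull 2.86 radial -3.34 z 3.89 t 22.24
cmd 0.560 q 0.559 R 84.8 pull 4.14 radial -3.47 z 4.10 t 22.49
cmd 0.580 q 0.577 R 84.8 pull 4.96 radial -4.21 z 3.02 t 22.74
cmd 0.595 q 0.590 R 84.8 pull 5.95 radial -5.17 z 2.57 t 22.99
cmd 0.595 q 0.589 R 84.8 pull 5.79 radial -3.53 z 2.67 t 23.74
```

View pics/w6.png

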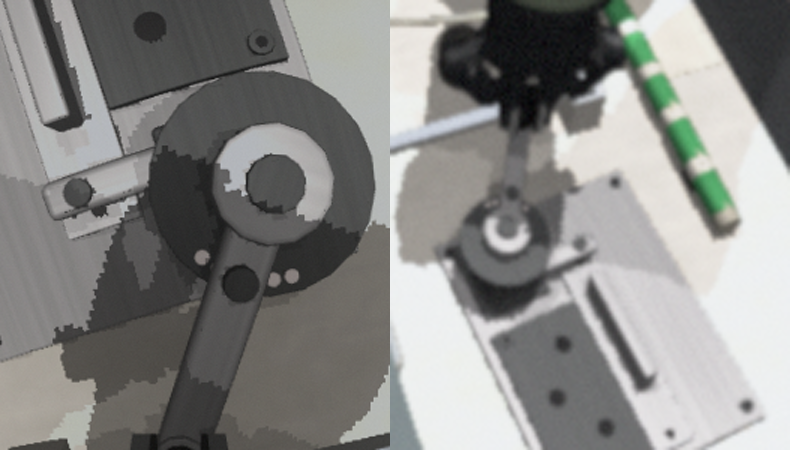

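The view shows the foot's arm over the strip's bare end, with the strip's edge still along the plate edge. The lever lies over the third dot: two are passed on its right and the fourth is still free on its left. Forces rose and fell three times (peaks near 0.05, 0.25 and 0.44, dips near 0.12, 0.33 and 0.54), so this is the third click. Handing in.

Run:
```python
from pull import *
st('final'); finish_job()
```

```text
final t23.84 F [  -1.2  -130.86   79.66] force [8.   0.5  2.59] gap 12.1 ang -0.2087
the job is handed in; nothing more can be done
```

I laid the straightedge on the base, slid it against the drilled plate's edge with one end under the foot, and let go of it. I then gripped the lever post and pulled it to the third click. The job was handed in at 23.8 s, still holding the post; no verdict is reported.

**Straightedge:** Wrist and side pictures after release and after the pull show it flush, with no visible gap. I did not measure its final pose numerically.

**Lever:** The pull rose and fell three times, with dips near 0.12, 0.33 and 0.54 rad. It ended at about 0.59 rad, inferred from the tool's position, with 5.8 N of pull. The pictures show the lever over what I take to be the third click dot, with the fourth still free.

**Not checked directly:**
- **Foot force:** I could not read it. By the given stiffness it should be about 2.7 N at this angle.
- **Bystanders:** I did not re-measure the end cap, block and roller. The gripper passed above the roller near the post and did not go near the other two.

**Disagreement:** The side and wrist cameras put the fixture 2 to 4 mm apart. I settled the sideways position by touching the plate rather than relying on either one.

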